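Weigh a glass paperweight on the stall's beam scale

TASK

Stand the green glass paperweight upright on the scale's pan. Then slide the black poise by its red knob, notch by notch along the beam, until the red pointer comes to rest inside the green band with nothing but the paperweight on the scale. Be gentle: neither bump the glass down nor push, press or pull hard on the scale, and leave the jar, the cup and the rest of the stall where they are.

Things in the scene. Friction and masses are not known exactly. Their poses are not given: they have to be found in the camera images.
- scale: Grey beam scale fixed on the table. Origin on the table top under the pivot; base slab 110 mm wide (x), 18 high, y +160 to -370 mm. Steel beam along the scale's y, 12 mm wide, pivot 90 mm up. Pan on the +y side, 110 mm from the pivot, always level; poise on the -y side; at y -335 the beam's red pointer moves up and down on the +x side of an upright white plate, 100 mm tall, with a green band.
- beam (a joint): Tilt of the beam, rad: 0 level, pointer at mid-band; positive = pan down, pointer up (poise must go outward). Stops at +-0.07; band +-0.026. Soft swing, settles in about 1 s once let go. Pushing the knob also tips the beam, so read it with the poise let go. Between the stops one notch changes it by about 0.035.
- poise (a joint): Travel of the poise along the beam, m: 0 = first notch, 65 mm from the pivot; grows outward (scale's -y, to the pointer) up to 0.204. A spring catch holds it in notches every 12 mm (rests at multiples of 0.012). Crossing a ridge takes about 2 N; past half-way (6 mm) it snaps to the next. Empty pan: level near 0; each 0.1 kg on the pan needs 50 mm more.
- poise_knob (a point): Middle of the poise's upright red knob, 14 mm in diameter, 45 mm tall, on top of the dark steel poise block (24 mm along the beam, 40 across, 36 high). The block's top is 22.5 mm below this point, the knob's top 22.5 mm above. It tilts with the beam and so rises and sinks by up to 19 mm.
- band (a point): Centre of the green band on the front of the white plate, 17 mm high.
- pointer (a point): Tip of the red pointer at the end of the beam, 5 mm wide.
- pan_floor (a point): Centre of the pan's flat floor, the upper surface on which the paperweight stands. Steel pan 118 mm across inside, with a rim 9 mm high. It gives by up to 8 mm up or down with the beam. It is 125 mm above the table when the beam is level.
- glass_center (a point): Centre of the green glass paperweight, a solid cylinder with a domed top, 50 mm in diameter and 50 mm tall, this point half-way up (25 mm above its foot). Straight-sided from 3 to 38 mm above the foot. Weighs between 0.17 and 0.36 kg.
- jar_center (a point): Centre of the amber jar with a brass cap, 48 mm in diameter and 65 mm tall, a bystander.
- cup_center (a point): Centre of the blue ceramic cup, 54 mm in diameter and 50 mm tall, a bystander.
There are look-alikes about, which are no part of the job. What is meant by the part that bears glass_center is not pink or purple, and is the larger of those in its own colour.

How it is judged (in metres and radians):
On the way:
1. the paperweight stands on the pan, let go (horizontal distance between glass_center and pan_floor below 0.045 m and z of glass_center in the frame of pan_floor between 0.02 and 0.029 m and angle between glass_center's own z axis and vertical below 0.15 rad and contact force between the fingers and weight below 0.05 N), for 0.2 s.
At the end, for the whole second after the job is handed in: The beam is at rest within 0.026 rad of level (the pointer's tip inside the green band), with the paperweight standing upright on the pan, its centre within 45 mm of the pan's (value of joint beam between -0.026 and 0.026 rad and velocity of joint beam between -0.03 and 0.03 rad/s and horizontal distance between glass_center and pan_floor below 0.045 m and z of glass_center in the frame of pan_floor between 0.02 and 0.029 m and angle between glass_center's own z axis and vertical below 0.15 rad); the robot touches nothing.
It fails at once if the robot pushes, presses or pulls on the scale, poise or pan with more than 15 N (contact force between any of the fingers, the arm and scale above 15 N).
It fails at once if the paperweight is pressed or knocked on the scale with more than 20 N (contact force between weight and scale above 20 N).
It fails at once if the jar is moved by more than 25 mm (distance of jar_center from where it was at the start of the episode above 0.025 m).
It fails at once if the cup is moved by more than 25 mm (distance of cup_center from where it was at the start of the episode above 0.025 m).
It also fails if it takes over 72 s, if anything falls off the work surface, if the arm or the gripper's body presses on something with over 40 N, if the wrist force passes 120 N, or if a joint passes its speed limit or range.

ROBOT

A 6-joint arm with a two-finger parallel gripper is mounted at the origin on the work surface. World frame = base frame: x ahead of the robot, y to its left, z up, the work surface at z = 0. Lengths are in mm, angles in rad, forces in N, time in s.
With the tool pointing down it reaches from about 350 to 925 mm from the base axis. Payload 6.4 kg.
Tool frame: the origin (TCP) lies on the centre line of the jaws, within the pads' length; the fingertips stand 8 mm ahead of it and the grasp point (between the pads) lies 11 mm behind it; z points along the fingers, y is the line along which they close (so a half turn about z gives the same grasp; the last joint's range is limited). The gripper opens to 85 mm and grips with 20 to 120 N. Pads are 22 mm wide; open, the fingers measure 114 mm over their backs; the gripper's body (76 mm by 85 mm) begins 54 mm behind the grasp point. The pads swing forward as they close: fully open they stand 13 mm farther back than shut.
Start: joints at [1.175, 0.245, 1.558, -0, 1.339, -0.174], TCP at [142.987, 634.089, 239.29] pointing down, gripper open.
Joint ranges: [-3.13, 3.13], [-1.02, 2.26], [0.13, 2.54], [-0.95, 4.09], [0.21, 2.88], [-2.74, 2.74]. Speed limits (rad/s): [2.57, 2.57, 3.14, 3.14, 3.14, 3.14].

INTERFACE

Orientations are given as a 3x3 rotation matrix whose columns are the frame's x, y, z axes.
In Python, from rig import arm, imaging, job gives the robot as it stands. The module is installed in compiled form; this text tells all that it offers.
- The arm moves only by the tool servo_tool, never from a script. Its argument "motion" is a list of rows, each a list of 7 numbers: the finger opening in cm, from 0 to 8.54, then the shift along the tool's x, y, z in cm, then the turn, a rotation vector about the tool's x, y, z in degrees. A call has exactly 10 rows; each row shifts and turns the commanded pose from where the row before left it, along the tool's axes as they then stand; what a row does not reach is not made up. A row lasts 1/10 s, in which the tool goes at most 50 mm and 8.59 degrees, less where a joint would pass 70% of its speed; a pose out of reach is approached as far as the arm can. A call with a gripper value outside its range is refused whole. The fingers move at their own pace and stop on an object; the grip force is fixed at half the most. Time passes only in rows, so rows that do not move let the fingers close, or fill a call up. It gives the time, the measured TCP pose, the force, the opening and the grip force at its end, in the units of the state.
- arm.get_state(): the state, without advancing time (a new reading comes with each control period).
- imaging.grab_frame(name): name is "side" or "top" or "wrist"; returns a dict with "pixels" (420x560x3 uint8, red, green, blue), "camera_matrix" (3x3 intrinsics, pixels), "world_to_cam" (4x4, takes a point from world to camera coordinates). Camera axes: x right, y up, looking along -z (the intrinsics and any distortion apply to the point x, -y, -z); pixel columns grow to the right and rows downward; lengths in mm; the calibration is good to about 2 mm. A picture is of the moment at which its call begins. There is no depth.
- job.hand_in(): hands the job in; it is judged then, once.
The state is a dict: "t": time; "q": joint angles; "qvel": joint speeds; "tau": joint torques, N m; "eef_pos": TCP position; "orientation": TCP orientation; "contact_force": force on the tool from outside, world axes, zero at the start; "wrist_torque": the same for the moment, N m; "finger_gap": finger opening in mm; "gripper_force": force on a finger pad.
Only numpy, scipy, OpenCV 4.12 (cv2) and the standard library are available. Lean on these libraries where they do the work, as an engineer would, in place of code of your own. Each camera call takes 0.05 s, during which the arm holds its last target. There are 200 camera calls.

## Working session

There is one attempt and no reset: what is moved stays moved. The work goes in short steps, Python scripts to look and compute and a tool call to move; the robot and the scene stay as the last step left them, time stands still between calls to the robot, and variables do not carry over. Pictures are saved under pics/ and viewed, at most 10 in all, crops included, and the job is handed in when it is done.

Besides the shell and the picture viewer there is one more tool, called after "Request:" as a command line: name --pt "numbers of a row" for each row, then --argument value for the rest. servo_tool: Moves the arm, as the interface text tells. Its arguments: {"type":"object","properties":{"motion":{"type":"array"}},"required":["motion"]}

```bash
mkdir -p pics
cat > h.py <<'E'
import numpy as np, cv2
from rig import arm, imaging, job
def grab(n,save=None):
    f=imaging.grab_frame(n)
    if save: cv2.imwrite('pics/'+save,f['pixels'][:,:,::-1])
    return f
def ray(f,u,v):
    K=np.array(f['camera_matrix']);T=np.array(f['world_to_cam'])
    d=np.linalg.inv(K)@[u,v,1]; d=np.array([d[0],-d[1],-d[2]])
    R=T[:3,:3]; return -R.T@T[:3,3], R.T@d
def onz(f,u,v,z):
    c,d=ray(f,u,v); return c+d*(z-c[2])/d[2]
def tri(f1,p1,f2,p2):
    (c1,d1),(c2,d2)=ray(f1,*p1),ray(f2,*p2)
    s=np.linalg.lstsq(np.c_[d1,-d2],c2-c1,rcond=None)[0]
    a,b=c1+s[0]*d1,c2+s[1]*d2
    return (a+b)/2,np.linalg.norm(a-b)
def proj(f,p):
    T=np.array(f['world_to_cam']);q=T[:3,:3]@p+T[:3,3];w=np.array(f['camera_matrix'])@[q[0],-q[1],-q[2]]
    return w[:2]/w[2]
def blobs(f,h0,h1,s=90,v=40,amin=60):
    H=cv2.cvtColor(f['pixels'],cv2.COLOR_RGB2HSV)
    m=cv2.inRange(H,(h0,s,v),(h1,255,255))
    n,l,st,c=cv2.connectedComponentsWithStats(m)
    return [(st[i].tolist(),c[i].round(1).tolist()) for i in range(1,n) if st[i][4]>amin]
E
python3 - <<'E'
from h import *
a=grab('top','t1.png');b=grab('side','s1.png')
print(a['pixels'].shape)
for f in(a,b):
    print(ray(f,280,210)); print('green',blobs(f,38,85)); print('red',[x for x in blobs(f,0,6,130)+blobs(f,174,180,130)])
E
```

```text
(420, 560, 3)
(array([ 317.55876108,  -30.45146877, 1233.04461717]), array([ 0.15180302, -0.00129572, -0.98858632]))
green [([89, 79, 35, 22, 535], [105.9, 89.4]), ([486, 102, 23, 21, 77], [496.5, 112.0]), ([292, 226, 17, 19, 246], [299.9, 234.8]), ([369, 270, 13, 12, 116], [374.7, 275.1])]
red []
(array([ -80.95470663, -683.98964313,  695.50506909]), array([ 0.5455604 ,  0.62302548, -0.56057478]))
green [([254, 126, 24, 12, 162], [265.4, 131.4]), ([269, 252, 21, 27, 370], [278.1, 267.0]), ([299, 345, 17, 17, 235], [306.9, 353.2])]
red [([287, 167, 6, 19, 68], [289.6, 175.1])]
```

View pics/t1.png

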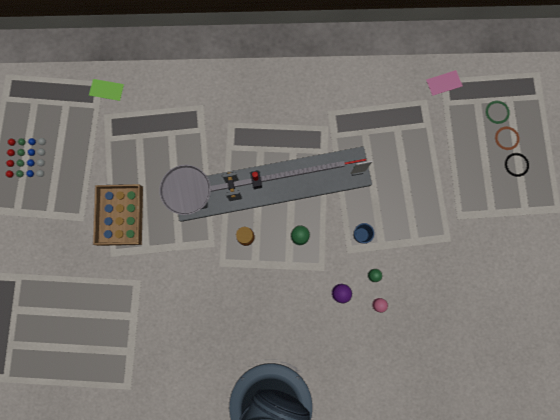

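View pics/s1.png

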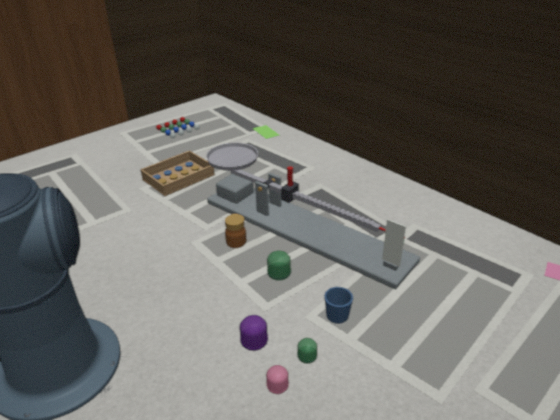

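Top view: pan at about (185,190), knob (256,177), pointer (355,162), glass (300,235), jar (245,236), cup (363,233). The small green look-alike is at (375,275). The side view agrees.

Run:
```python
from h import *
a=grab('top');b=grab('side')
p,e=tri(a,(299.9,234.8),b,(279,265));print('glass',p,e, onz(a,300,235,30))
print('small',onz(a,374.7,275,15))
print('jar',onz(a,245,236,55),'cup',onz(a,363,233,45))
print('jar base rays',onz(b,235.5,243,5))
def cir(f,box,lo,hi):
    x,y,w,h=box;im=f['pixels'][y:y+h,x:x+w];g=cv2.cvtColor(im,cv2.COLOR_RGB2GRAY)
    return cv2.HoughCircles(cv2.medianBlur(g,3),cv2.HOUGH_GRADIENT,1,50,param1=80,param2=12,minRadius=lo,maxRadius=hi)
c=cir(a,(150,155,75,75),20,30);print(c)
u,v,r=c[0][0];u+=150;v+=155;P=onz(a,u,v,130);print('pan',P, 'rad mm',np.linalg.norm(onz(a,u+r,v,130)-P))
print('pan side',onz(b,233,156,130))
r1=[x for x in blobs(a,0,8,90,50,8)+blobs(a,172,180,90,50,8)];print(r1)
r2=[x for x in blobs(b,0,8,110,60,8)+blobs(b,172,180,110,60,8)];print(r2)
k,e=tri(a,(255.5,174.5),b,(290,168));print('knobtop',k,e)
k,e=tri(a,(346,163),b,(381,228));print('pointer',k,e)
for z in(0,18):print('slab corners',[onz(a,*q,18).round(0) for q in((364,148),(371,186),(182,219))])
s=arm.get_state();print(s['t'],s['orientation'],s['finger_gap'])
x=cv2.resize(a['pixels'][120:250,140:400,::-1],None,fx=3,fy=3,interpolation=2);cv2.imwrite('pics/c1.png',x)
```

```text
glass [436.92195166 -83.94029909  22.04921061] 1.7618417030023579 [434.89071255 -83.32644596  30.        ]
small [ 327.42789626 -277.29948244   15.        ]
jar [432.44692568  59.33883303  55.        ] cup [ 435.65738179 -245.96459396   45.        ]
jar base rays [430.48614243  54.30560077   5.        ]
[[[34.5 33.5 23.8]]]
pan [544.57266005 200.8928175  130.        ] rad mm 58.365386846698435
pan side [542.42265807 194.26423694 130.        ]
[([8, 139, 8, 7, 41], [11.1, 141.7]), ([7, 149, 8, 7, 44], [10.5, 152.0]), ([345, 159, 21, 5, 42], [354.8, 161.0]), ([6, 160, 8, 7, 44], [9.8, 162.8]), ([6, 170, 8, 7, 40], [9.1, 173.4]), ([252, 172, 6, 9, 37], [254.9, 175.2])]
[([180, 117, 5, 5, 14], [182.1, 119.0]), ([173, 120, 4, 4, 15], [174.4, 121.4]), ([165, 122, 4, 5, 15], [166.5, 124.1]), ([157, 125, 4, 5, 16], [158.4, 126.6]), ([287, 166, 6, 20, 74], [289.7, 174.9]), ([379, 227, 6, 4, 13], [381.5, 228.4])]
knobtop [571.0869359   24.94652582 154.21353911] 1.3692715951464256
pointer [ 611.05775353 -202.4254027    91.43052006] 1.082066902663324
slab corners [array([ 670., -264.,   18.]), array([ 565., -278.,   18.]), array([485., 230.,  18.])]
slab corners [array([ 670., -264.,   18.]), array([ 565., -278.,   18.]), array([485., 230.,  18.])]
0.2 [[-9.75508645e-01  2.19960664e-01 -4.36654411e-04]
 [ 2.19961006e-01  9.75508125e-01 -1.02678190e-03]
 [ 2.00108298e-04 -1.09768156e-03 -9.99999378e-01]] 85.16519726832792
```

View pics/c1.png

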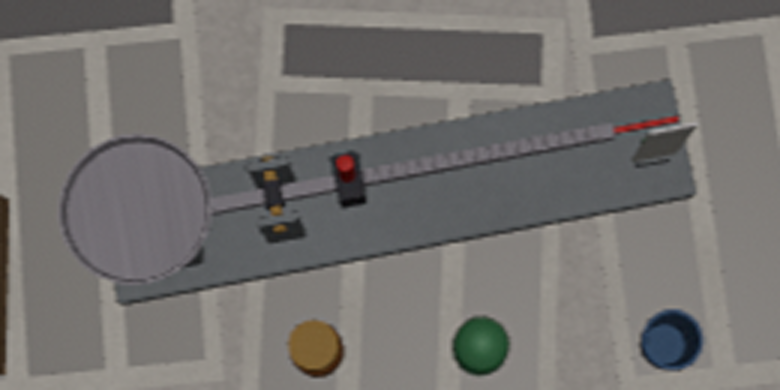

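Request:
servo_tool --pt "8.5 -1.5 -2.2 0 0 0 0" --pt "8.5 -2.6 -3.7 0 0 0 0" --pt "8.5 -2.7 -3.9 0 0 0 0" --pt "8.5 -2.7 -3.9 0 0 0 0" --pt "8.5 -2.7 -3.9 0 0 0 0" --pt "8.5 -2.7 -3.9 0 0 0 0" --pt "8.5 -2.7 -3.9 0 0 0 0" --pt "8.5 -2.7 -3.9 0 0 0 0" --pt "8.5 -2.7 -3.9 0 0 0 0" --pt "8.5 -2.7 -3.9 0 0 0 0"

```text
t: 1.2
eef_pos: [312.2, 214.0, 239.3]
orientation: [[-0.976, 0.219, 0.001], [0.219, 0.976, 0.0], [-0.001, 0.0, -1.0]]
contact_force: [0.5, 0.9, -0.4]
finger_gap: 84.9
gripper_force: 0.0
```

Request:
servo_tool --pt "8.5 -2.7 -3.9 0 0 0 0" --pt "8.5 -2.7 -3.9 0 0 0 0" --pt "8.5 -2.7 -3.9 0 0 0 0" --pt "8.5 -2.7 -3.9 0 0 0 0" --pt "8.5 -2.7 -3.9 0 0 0 0" --pt "8.5 -2.5 -3.5 0 0 0 0" --pt "8.5 -1.4 -1.6 0 0 0 0" --pt "8.5 0 0 0 0 0 -7.2" --pt "8.5 0 0 0 0 0 -7.2" --pt "8.5 0 0 0 0 0 -7.3"

```text
t: 2.2
eef_pos: [427.6, -62.9, 239.1]
orientation: [[-0.987, -0.161, -0.001], [-0.161, 0.987, 0.0], [0.0, 0.0, -1.0]]
contact_force: [-0.1, -0.2, 0.1]
finger_gap: 85.0
gripper_force: 0.0
```

```bash
cat >> h.py <<'E'
def shift(target):
    s=arm.get_state(); R=np.array(s['orientation']); d=np.array(target)-s['eef_pos']
    print('t',round(s['t'],2),'tcp',np.round(s['eef_pos'],1),'y',R[:,1].round(3),'z',R[:,2].round(3),'F',np.round(s['contact_force'],1),'gap',round(s['finger_gap'],1),'-> cm',(R.T@d/10).round(2))
E
python3 - <<'E'
from h import *
f=grab('wrist','w1.png');print(blobs(f,38,85,70,30,200))
for st,c in blobs(f,38,85,70,30,200): print(onz(f,*c,28))
shift((436.5,-84,60))
E
```

```text
[([29, 19, 53, 40, 1522], [54.8, 38.9]), ([229, 163, 52, 56, 2268], [255.2, 190.3])]
[ 331.87181864 -273.94881377   28.        ]
[436.26034325 -84.69173928  28.        ]
t 2.25 tcp [427.6 -62.8 239.1] y [-0.164  0.986  0.   ] z [-0.  0. -1.] F [-0.9 -0.7 -0.1] gap 84.9 -> cm [-0.54 -2.25 17.91]
```

View pics/w1.png

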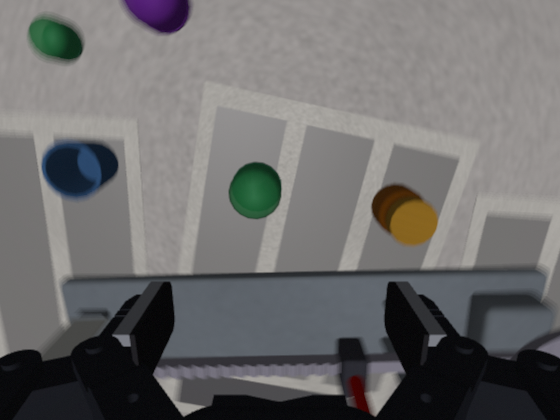

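Wrist view: the glass at (255,190) gives (436,-85), in line with the first estimate. I'm going down with the grasp point about 28–30 mm above its foot.

Request:
servo_tool --pt "8.5 -0.5 -2.3 0 0 0 0" --pt "8.5 0 0 3 0 0 0" --pt "8.5 0 0 4 0 0 0" --pt "8.5 0 0 4 0 0 0" --pt "8.5 0 0 4 0 0 0" --pt "8.5 0 0 4 0 0 0" --pt "8.5 0 0 2.2 0 0 0" --pt "8.5 0 0 1.0 0 0 0" --pt "8.5 0 0 0 0 0 0" --pt "5.5 0 0 0 0 0 0"

```text
t: 3.25
eef_pos: [437.2, -85.0, 18.4]
orientation: [[-0.988, -0.156, 0.002], [-0.156, 0.988, -0.001], [-0.002, -0.001, -1.0]]
contact_force: [1.0, -0.2, 0.6]
finger_gap: 72.6
gripper_force: 0.0
```

Request:
servo_tool --pt "5.2 0 0 0 0 0 0" --pt "4.8 0 0 0 0 0 0" --pt "4.5 0 0 0 0 0 0" --pt "4.5 0 0 0 0 0 0" --pt "4.5 0 0 0 0 0 0" --pt "4.5 0 0 0 0 0 0" --pt "4.5 0 0 0 0 0 0" --pt "4.5 0 0 0 0 0 0" --pt "4.5 0 0 0 0 0 0" --pt "4.5 0 0 0 0 0 0"

```text
t: 4.25
eef_pos: [437.5, -84.9, 19.2]
orientation: [[-0.988, -0.156, 0.002], [-0.156, 0.988, -0.001], [-0.002, -0.001, -1.0]]
contact_force: [-1.9, 2.4, 8.7]
finger_gap: 48.4
gripper_force: 60.4
```

Request:
servo_tool --pt "4.5 0 0 -1 0 0 0" --pt "4.5 0 0 -2 0 0 0" --pt "4.5 0 0 -3 0 0 0" --pt "4.5 0 0 -3.5 0 0 0" --pt "4.5 0 0 -3.5 0 0 0" --pt "4.5 0 0 -3 0 0 0" --pt "4.5 0 0 -1 0 0 0" --pt "4.5 0 0 0 0 0 0" --pt "4.5 0 0 0 0 0 0" --pt "4.5 0 0 0 0 0 0"

```text
t: 5.25
eef_pos: [434.9, -84.0, 185.1]
orientation: [[-0.988, -0.156, -0.004], [-0.156, 0.988, 0.002], [0.004, 0.002, -1.0]]
contact_force: [-0.2, -0.7, -3.1]
finger_gap: 48.3
gripper_force: 62.9
```

Request:
servo_tool --pt "4.5 -0.8 1.4 0 0 0 0" --pt "4.5 -1.6 2.8 0 0 0 0" --pt "4.5 -2 3.6 0 0 0 0" --pt "4.5 -2.1 3.7 0 0 0 0" --pt "4.5 -2.1 3.7 0 0 0 0" --pt "4.5 -2.1 3.7 0 0 0 0" --pt "4.5 -2 3.5 0 0 0 0" --pt "4.5 -1.5 2.7 0 0 0 0" --pt "4.5 -0.8 1.5 0 0 0 0" --pt "4.5 0 0 0 0 0 0"

```text
t: 6.25
eef_pos: [542.4, 202.9, 185.6]
orientation: [[-0.987, -0.159, -0.003], [-0.159, 0.987, -0.0], [0.003, -0.0, -1.0]]
contact_force: [0.1, 0.4, -3.6]
finger_gap: 48.4
gripper_force: 63.1
```

Run:
```python
from h import *
f=grab('side','s2.png');shift((544.5,200.9,145))
g=grab('wrist')
cv2.imwrite('pics/d1.png',np.hstack([cv2.resize(f['pixels'][80:250,150:320,::-1],(400,400)),cv2.resize(g['pixels'][:,:,::-1],(400,300)).copy() if 0 else cv2.copyMakeBorder(cv2.resize(g['pixels'][:,:,::-1],(400,300)),0,100,0,0,0)]))
```

```text
t 6.3 tcp [542.1 201.7 185.8] y [-0.157  0.988 -0.001] z [-0.003 -0.001 -1.   ] F [-0.2  0.5 -3.3] gap 48.0 -> cm [-0.23 -0.11  4.08]
```

View pics/d1.png

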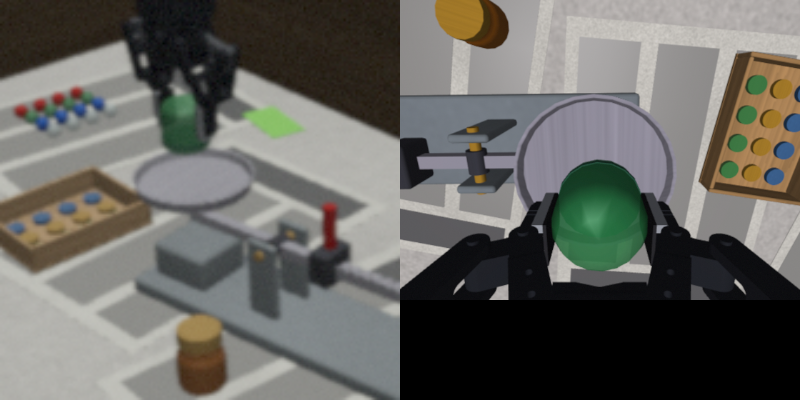

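The glass hangs upright over the pan, so I lower it gently.

Request:
servo_tool --pt "4.5 -0.2 -0.1 0.5 0 0 0" --pt "4.5 0 0 1 0 0 0" --pt "4.5 0 0 1 0 0 0" --pt "4.5 0 0 0.7 0 0 0" --pt "4.5 0 0 0.3 0 0 0" --pt "4.5 0 0 0.2 0 0 0" --pt "4.5 0 0 0.2 0 0 0" --pt "4.5 0 0 0.2 0 0 0" --pt "4.5 0 0 0.1 0 0 0" --pt "4.5 0 0 0.1 0 0 0"

```text
t: 7.35
eef_pos: [545.1, 201.0, 144.4]
orientation: [[-0.988, -0.156, 0.0], [-0.156, 0.988, 0.0], [-0.0, -0.0, -1.0]]
contact_force: [-0.4, 0.1, -2.9]
finger_gap: 48.5
gripper_force: 63.0
```

Run:
```python
from h import *
shift((544.5,200.9,136.5))
```

```text
t 7.35 tcp [545.1 201.  144.4] y [-0.156  0.988 -0.   ] z [ 0.  0. -1.] F [-0.4  0.1 -2.9] gap 48.5 -> cm [ 0.06 -0.    0.79]
```

Request:
servo_tool --pt "4.5 0 0 0.1 0 0 0" --pt "4.5 0 0 0.1 0 0 0" --pt "4.5 0 0 0.1 0 0 0" --pt "4.5 0 0 0.1 0 0 0" --pt "4.5 0 0 0.1 0 0 0" --pt "4.5 0 0 0.1 0 0 0" --pt "4.5 0 0 0.05 0 0 0" --pt "4.5 0 0 0.05 0 0 0" --pt "4.5 0 0 0 0 0 0" --pt "4.5 0 0 0 0 0 0"

```text
t: 8.35
eef_pos: [544.9, 201.0, 137.3]
orientation: [[-0.988, -0.156, -0.0], [-0.156, 0.988, -0.0], [0.0, -0.0, -1.0]]
contact_force: [0.6, -0.6, -3.5]
finger_gap: 48.3
gripper_force: 63.1
```

Request:
servo_tool --pt "4.5 0 0 0.05 0 0 0" --pt "4.5 0 0 0.05 0 0 0" --pt "4.5 0 0 0 0 0 0" --pt "4.5 0 0 0.04 0 0 0" --pt "4.5 0 0 0 0 0 0" --pt "4.5 0 0 0 0 0 0" --pt "4.5 0 0 0 0 0 0" --pt "4.5 0 0 0 0 0 0" --pt "4.5 0 0 0 0 0 0" --pt "4.5 0 0 0 0 0 0"

```text
t: 9.35
eef_pos: [545.0, 201.0, 136.1]
orientation: [[-0.988, -0.156, 0.0], [-0.156, 0.988, -0.0], [-0.0, -0.0, -1.0]]
contact_force: [-2.6, -1.9, 3.3]
finger_gap: 48.4
gripper_force: 63.6
```

The pan is on its stop and carrying the glass. I open to 66 mm, which stays inside the rim.

Request:
servo_tool --pt "4.9 0 0 0 0 0 0" --pt "5.1 0 0 0 0 0 0" --pt "5.4 0 0 0 0 0 0" --pt "5.8 0 0 0 0 0 0" --pt "6.2 0 0 0 0 0 0" --pt "6.5 0 0 0 0 0 0" --pt "6.6 0 0 0 0 0 0" --pt "6.6 0 0 0 0 0 0" --pt "6.6 0 0 -0.3 0 0 0" --pt "6.6 0 0 -0.5 0 0 0"

```text
t: 10.35
eef_pos: [544.7, 200.9, 143.9]
orientation: [[-0.988, -0.156, -0.001], [-0.156, 0.988, -0.0], [0.001, 0.0, -1.0]]
contact_force: [-0.7, 0.6, -0.3]
finger_gap: 66.1
gripper_force: 0.0
```

Request:
servo_tool --pt "6.6 0 0 -0.6 0 0 0" --pt "6.6 0 0 -1 0 0 0" --pt "6.6 0 0 -1.5 0 0 0" --pt "6.6 0 0 -2 0 0 0" --pt "6.6 0 0 -2.5 0 0 0" --pt "6.0 0 0 -2 0 0 0" --pt "5 0 0 0 0 0 0" --pt "3.4 0 -2 0 0 0 0" --pt "2.6 0 -3 0 0 0 0" --pt "2.6 0 -2 0 0 0 0"

```text
t: 11.35
eef_pos: [555.6, 130.6, 239.2]
orientation: [[-0.988, -0.156, -0.001], [-0.156, 0.988, -0.0], [0.001, -0.0, -1.0]]
contact_force: [-0.3, 0.5, 0.5]
finger_gap: 26.0
gripper_force: 0.0
```

Run:
```python
from h import *
f=grab('side');g=grab('top')
print('glass',[x for x in blobs(g,38,85)+blobs(f,38,85)])
print('knob',[x for x in blobs(f,0,8,110,60,8)+blobs(f,172,180,110,60,8)],[x for x in blobs(g,0,8,90,50,8)+blobs(g,172,180,90,50,8)])
shift((571.8,28,180))
cv2.imwrite('pics/d2.png',np.hstack([cv2.resize(f['pixels'][80:280,180:430,::-1],(400,320)),cv2.resize(g['pixels'][120:260,150:400,::-1],(400,320))]))
```

```text
glass [([89, 79, 35, 22, 532], [105.9, 89.4]), ([486, 102, 23, 21, 75], [496.5, 111.9]), ([369, 270, 13, 12, 115], [374.7, 275.1]), ([254, 126, 24, 12, 164], [265.5, 131.4]), ([223, 146, 18, 17, 219], [231.4, 154.1]), ([298, 345, 18, 17, 241], [306.8, 353.1])]
knob [([181, 117, 4, 5, 14], [182.4, 119.2]), ([173, 120, 4, 4, 15], [174.4, 121.4]), ([165, 122, 4, 5, 15], [166.5, 124.1]), ([157, 125, 4, 5, 16], [158.4, 126.6]), ([285, 164, 7, 20, 74], [288.4, 172.8])] [([8, 139, 8, 7, 41], [11.1, 141.7]), ([7, 149, 8, 7, 43], [10.4, 152.0]), ([346, 156, 22, 6, 45], [356.6, 158.6]), ([6, 160, 8, 7, 44], [9.8, 162.8]), ([6, 170, 8, 8, 41], [9.1, 173.5]), ([250, 172, 7, 9, 38], [253.3, 175.2])]
t 11.45 tcp [555.8 130.  239.2] y [-0.153  0.988 -0.   ] z [-0.001 -0.    -1.   ] F [ 0.1 -0.4 -0.7] gap 26.2 -> cm [ -0.02 -10.32   5.92]
```

View pics/d2.png

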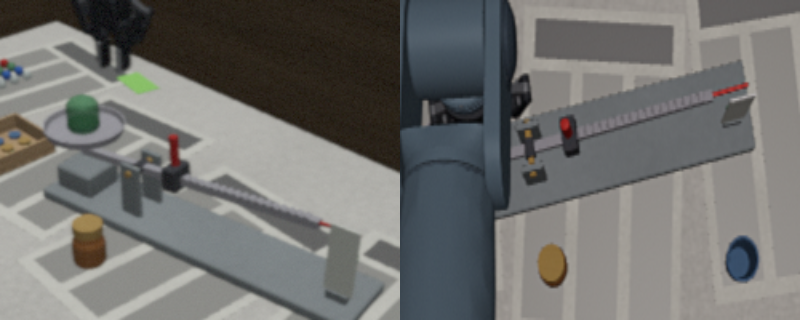

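Run:
```python
from h import *
f=grab('side');g=grab('top')
print(tri(g,(253.3,175.2),f,(288.4,172.8)),tri(g,(252.5,173),f,(288.2,166)))
print('glass on z142',onz(f,231.4,154.1,143))
y=np.array([-.156,.988,0]);pv=np.array([544.6,200.9,0])-110*y
k=pv-62*y+[0,0,140];print(k);shift(k)
```

```text
(array([572.66254068,  31.39278818, 138.89860118]), np.float64(0.44320787385612614)) (array([573.94990106,  32.57592322, 155.24310317]), np.float64(0.38359476092841455))
glass on z142 [531.19917758 184.30000919 143.        ]
[571.432  30.964 140.   ]
t 11.55 tcp [555.6 131.8 239.3] y [-0.156  0.988  0.001] z [-0.001  0.    -1.   ] F [0.4 0.1 0.1] gap 26.0 -> cm [-1.000e-02 -1.022e+01  9.930e+00]
```

Request:
servo_tool --pt "3.0 0 -2 0 0 0 0" --pt "3.0 0 -3 0 0 0 0" --pt "3.0 0 -3 0 0 0 0" --pt "3.0 -0.1 -2.2 0 0 0 0" --pt "3.0 0 0 2 0 0 0" --pt "3.0 0 0 2 0 0 0" --pt "3.0 0 0 0.5 0 0 0" --pt "3.0 0 0 0 0 0 0" --pt "3.0 0 0 0 0 0 0" --pt "3.0 0 0 0 0 0 0"

```text
t: 12.55
eef_pos: [573.5, 31.5, 196.2]
orientation: [[-0.988, -0.157, 0.002], [-0.157, 0.988, -0.0], [-0.002, -0.001, -1.0]]
contact_force: [-0.5, 0.0, 0.2]
finger_gap: 30.2
gripper_force: 0.0
```

Run:
```python
from h import *
f=grab('wrist','w3.png');shift((572,31,140));print(proj(f,np.array([572,31,158.])),blobs(f,0,8,110,60,60)+blobs(f,172,180,110,60,60))
```

```text
t 12.6 tcp [573.5  31.5 196.1] y [-0.157  0.988 -0.001] z [ 0.002 -0.    -1.   ] F [ 0.   0.2 -0. ] gap 30.1 -> cm [ 0.16 -0.02  5.61]
[278.17322292 253.94872719] [([263, 218, 28, 49, 1019], [275.7, 242.7])]
```

View pics/w3.png

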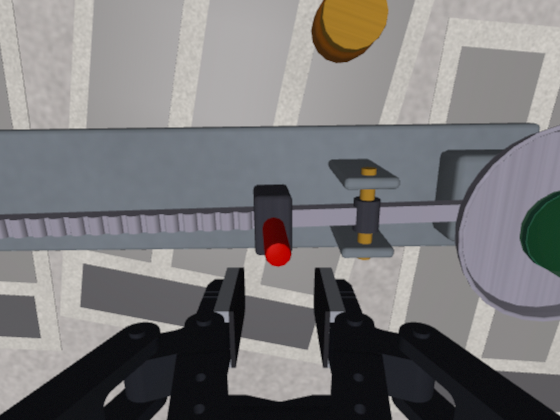

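Wrist view: knob top at (279,254), midway between the fingers and where predicted. I descend to straddle it, then push outward.

Request:
servo_tool --pt "3.0 0.1 0 1.5 0 0 0" --pt "3.0 0 0 2 0 0 0" --pt "3.0 0 0 1.5 0 0 0" --pt "3.0 0 0 0.6 0 0 0" --pt "3.0 0 0 0 0 0 0" --pt "3.0 0 -0.3 0 0 0 0" --pt "3.0 0 -0.3 0 0 0 0" --pt "3.0 0 -0.3 0 0 0 0" --pt "3.0 0 -0.3 0 0 0 0" --pt "3.0 0 -0.3 0 0 0 0"

```text
t: 13.6
eef_pos: [574.6, 16.0, 139.5]
orientation: [[-0.988, -0.156, 0.001], [-0.156, 0.988, -0.0], [-0.001, -0.0, -1.0]]
contact_force: [-0.8, 0.4, -0.3]
finger_gap: 30.1
gripper_force: 0.4
```

Request:
servo_tool --pt "3.0 0 -0.4 0 0 0 0" --pt "3.0 0 -0.4 0 0 0 0" --pt "3.0 0 -0.4 0 0 0 0" --pt "3.0 0 -0.4 0 0 0 0" --pt "3.0 0 -0.4 0 0 0 0" --pt "3.0 0 -0.4 0 0 0 0" --pt "3.0 0 -0.4 0 0 0 0" --pt "3.0 0 -0.4 0 0 0 0" --pt "3.0 0 -0.4 0 0 0 0" --pt "3.0 0 -0.4 0 0 0 0"

```text
t: 14.6
eef_pos: [580.5, -23.8, 138.9]
orientation: [[-0.988, -0.156, 0.0], [-0.156, 0.988, -0.001], [-0.0, -0.001, -1.0]]
contact_force: [0.2, 0.7, -0.7]
finger_gap: 29.8
gripper_force: 0.0
```

```bash
cat > look.py <<'E'
from h import *
f=grab('side');g=grab('top')
R=lambda f,s,v:[x for x in blobs(f,0,8,s,v,6)+blobs(f,172,180,s,v,6) if x[1][0]>200]
print('side',R(f,110,60));print('top',R(g,90,50))
s=arm.get_state();y=np.array([-.156,.988,0]);pv=np.array([544.6,200.9,0])-110*y
print('tcp along from notch0', -(np.array(s['eef_pos'])-pv)@y-65)
shift(s['eef_pos'])
E
python3 look.py
```

```text
side [([303, 169, 7, 21, 82], [305.6, 178.2]), ([380, 219, 6, 3, 8], [382.0, 219.9])]
top [([346, 156, 22, 6, 47], [356.4, 158.7])]
tcp along from notch0 52.753779889050435
t 14.7 tcp [580.5 -24.  138.9] y [-0.156  0.988 -0.001] z [ 0.    -0.001 -1.   ] F [0.  0.7 0.2] gap 29.9 -> cm [0. 0. 0.]
```

Request:
servo_tool --pt "3.0 0 -0.4 0 0 0 0" --pt "3.0 0 -0.45 0 0 0 0" --pt "3.0 0 -0.45 0 0 0 0" --pt "3.0 0 -0.45 0 0 0 0" --pt "3.0 0 -0.45 0 0 0 0" --pt "3.0 0 -0.45 0 0 0 0" --pt "3.0 0 -0.45 0 0 0 0" --pt "3.0 0 -0.45 0 0 0 0" --pt "3.0 0 -0.45 0 0 0 0" --pt "3.0 0 -0.45 0 0 0 0"

```text
t: 15.7
eef_pos: [587.4, -67.5, 138.8]
orientation: [[-0.988, -0.156, -0.0], [-0.156, 0.988, 0.0], [0.0, 0.0, -1.0]]
contact_force: [0.5, 1.5, 0.8]
finger_gap: 30.0
gripper_force: 0.3
```

Request:
servo_tool --pt "3.0 0 -0.45 0 0 0 0" --pt "3.0 0 -0.45 0 0 0 0" --pt "3.0 0 -0.45 0 0 0 0" --pt "3.0 0 -0.4 0 0 0 0" --pt "3.0 0 -0.4 0 0 0 0" --pt "3.0 0 -0.3 0 0 0 0" --pt "3.0 0 0 0 0 0 0" --pt "3.0 0 0.4 0 0 0 0" --pt "3.0 0 0 0 0 0 0" --pt "3.0 0 0 0 0 0 0"

```text
t: 16.7
eef_pos: [590.5, -87.2, 138.9]
orientation: [[-0.988, -0.157, -0.0], [-0.157, 0.988, -0.0], [0.0, -0.0, -1.0]]
contact_force: [-0.2, -1.0, 0.6]
finger_gap: 30.2
gripper_force: 0.0
```

```bash
python3 look.py
```

```text
side [([331, 178, 7, 19, 89], [333.9, 186.1]), ([380, 219, 6, 3, 7], [382.3, 219.9])]
top [([346, 156, 22, 6, 46], [356.5, 158.6])]
tcp along from notch0 116.90061072196715
t 16.8 tcp [590.6 -87.3 138.9] y [-0.157  0.988 -0.   ] z [ 0. -0. -1.] F [ 0.   0.  -0.1] gap 30.1 -> cm [0. 0. 0.]
```

Request:
servo_tool --pt "3.0 0 -0.5 0 0 0 0" --pt "3.0 0 -0.4 0 0 0 0" --pt "3.0 0 -0.4 0 0 0 0" --pt "3.0 0 -0.4 0 0 0 0" --pt "3.0 0 -0.4 0 0 0 0" --pt "3.0 0 -0.4 0 0 0 0" --pt "3.0 0 -0.4 0 0 0 0" --pt "3.0 0 0 0 0 0 0" --pt "3.0 0 0.4 0 0 0 0" --pt "3.0 0 0 0 0 0 0"

```text
t: 17.8
eef_pos: [594.4, -111.7, 138.9]
orientation: [[-0.988, -0.157, -0.0], [-0.157, 0.988, 0.0], [0.0, 0.0, -1.0]]
contact_force: [-0.3, 0.3, -0.5]
finger_gap: 30.0
gripper_force: 0.0
```

Request:
servo_tool --pt "3.0 0 0 0 0 0 0" --pt "3.0 0 0 0 0 0 0" --pt "3.0 0 0 0 0 0 0" --pt "3.0 0 0 0 0 0 0" --pt "3.0 0 0 0 0 0 0" --pt "3.0 0 0 0 0 0 0" --pt "3.0 0 0 0 0 0 0" --pt "3.0 0 0 0 0 0 0" --pt "3.0 0 0 0 0 0 0" --pt "3.0 0 0 0 0 0 0"

```text
t: 18.8
eef_pos: [594.5, -112.1, 138.9]
orientation: [[-0.988, -0.156, -0.0], [-0.156, 0.988, 0.0], [0.0, 0.0, -1.0]]
contact_force: [0.1, 0.0, 0.7]
finger_gap: 29.9
gripper_force: 0.0
```

```bash
python3 look.py
```

```text
side [([341, 182, 7, 20, 97], [344.0, 190.9]), ([380, 220, 6, 3, 7], [382.1, 221.1])]
top [([346, 157, 21, 6, 46], [356.0, 159.1])]
tcp along from notch0 142.02074834983208
t 18.9 tcp [ 594.5 -112.1  138.9] y [-0.156  0.988 -0.   ] z [-0. -0. -1.] F [ 0.1  1.4 -1. ] gap 30.2 -> cm [0. 0. 0.]
```

Request:
servo_tool --pt "3.0 0 -0.5 0 0 0 0" --pt "3.0 0 -0.5 0 0 0 0" --pt "3.0 0 -0.4 0 0 0 0" --pt "3.0 0 -0.4 0 0 0 0" --pt "3.0 0 -0.4 0 0 0 0" --pt "3.0 0 -0.4 0 0 0 0" --pt "3.0 0 -0.4 0 0 0 0" --pt "3.0 0 -0.3 0 0 0 0" --pt "3.0 0 0 0 0 0 0" --pt "3.0 0 0.6 0 0 0 0"

```text
t: 19.9
eef_pos: [598.8, -139.3, 139.1]
orientation: [[-0.988, -0.155, 0.0], [-0.155, 0.988, -0.0], [-0.0, -0.0, -1.0]]
contact_force: [-0.3, 0.1, -0.6]
finger_gap: 30.3
gripper_force: 0.0
```

Request:
servo_tool --pt "3.0 0 0 0 0 0 0" --pt "3.0 0 0 0 0 0 0" --pt "3.0 0 0 0 0 0 0" --pt "3.0 0 0 0 0 0 0" --pt "3.0 0 0 0 0 0 0" --pt "3.0 0 0 0 0 0 0" --pt "3.0 0 0 0 0 0 0" --pt "3.0 0 0 0 0 0 0" --pt "3.0 0 0 0 0 0 0" --pt "3.0 0 0 0 0 0 0"

```text
t: 20.9
eef_pos: [598.7, -138.8, 138.9]
orientation: [[-0.988, -0.156, 0.0], [-0.156, 0.988, 0.0], [-0.0, 0.0, -1.0]]
contact_force: [-0.1, 0.1, -0.7]
finger_gap: 29.8
gripper_force: 0.0
```

```bash
python3 look.py
```

```text
side [([352, 192, 7, 20, 88], [355.1, 201.6]), ([379, 229, 6, 3, 12], [381.8, 229.9])]
top [([356, 159, 10, 4, 20], [360.6, 160.4])]
tcp along from notch0 169.0211016486389
t 21.0 tcp [ 598.7 -138.8  138.9] y [-0.156  0.988 -0.   ] z [-0. -0. -1.] F [-0.2  0.7  0.7] gap 30.1 -> cm [0. 0. 0.]
```

Retracting straight up and clear, then checking pointer height and glass.

Request:
servo_tool --pt "3.0 0 0 -1 0 0 0" --pt "3.0 0 0 -2 0 0 0" --pt "3.0 0 0 -3 0 0 0" --pt "3.0 0 0 -3 0 0 0" --pt "3.0 -1 0 -2 0 0 0" --pt "3.0 3 0 0 0 0 0" --pt "3.0 4 0 0 0 0 0" --pt "3.0 4 0 0 0 0 0" --pt "3.0 4 0 0 0 0 0" --pt "3.0 4 0 0 0 0 0"

```text
t: 22.0
eef_pos: [419.6, -167.0, 249.6]
orientation: [[-0.988, -0.157, 0.001], [-0.157, 0.988, -0.001], [-0.001, -0.001, -1.0]]
contact_force: [-1.2, 0.0, 1.3]
finger_gap: 29.9
gripper_force: 0.0
```

Request:
servo_tool --pt "3.0 0 0 0 0 0 0" --pt "3.0 0 0 0 0 0 0" --pt "3.0 0 0 0 0 0 0" --pt "3.0 0 0 0 0 0 0" --pt "3.0 0 0 0 0 0 0" --pt "3.0 0 0 0 0 0 0" --pt "3.0 0 0 0 0 0 0" --pt "3.0 0 0 0 0 0 0" --pt "3.0 0 0 0 0 0 0" --pt "3.0 0 0 0 0 0 0"

```text
t: 23.0
eef_pos: [420.9, -166.9, 248.9]
orientation: [[-0.988, -0.156, -0.0], [-0.156, 0.988, 0.0], [0.0, 0.0, -1.0]]
contact_force: [0.1, 0.3, 0.3]
finger_gap: 29.7
gripper_force: 0.0
```

```bash
python3 look.py
python3 - <<'E'
from h import *
f=grab('side');g=grab('top');w=grab('wrist')
y=np.array([-.156,.988,0]);pv=np.array([544.6,200.9,90.])-110*y
# side-visible piece of pointer: for each tilt, project points on the pointer and compare rows
for r in(300,310):
  for t in(-.07,-.035,-.012,0,.035,.07): print(r,t,proj(f,pv-r*y+[0,0,r*t]).round(1),proj(g,pv-r*y+[0,0,r*t]).round(1))
print('glass side',[x for x in blobs(f,38,85) if x[1][1]<200],'top',[x for x in blobs(g,38,85) if 130<x[1][0]<250])
print('wrist green',blobs(w,38,85,70,30,100),'red',blobs(w,0,8,110,60,60))
cv2.imwrite('pics/d3.png',np.vstack([np.hstack([cv2.resize(f['pixels'][120:280,200:440,::-1],(400,267)),cv2.resize(g['pixels'][120:280,150:390,::-1],(400,267))]),cv2.copyMakeBorder(cv2.resize(w['pixels'][:,:,::-1],(440,330)),0,0,0,360,0)]))
E
```

```text
side [([352, 192, 7, 21, 85], [354.8, 202.3]), ([379, 229, 6, 3, 13], [381.5, 230.1])]
top [([320, 159, 7, 9, 38], [322.7, 162.9]), ([345, 159, 21, 6, 41], [354.9, 161.4]), ([319, 161, 3, 6, 7], [319.9, 163.6])]
tcp along from notch0 169.0941994987588
t 23.1 tcp [ 420.9 -167.   248.9] y [-0.156  0.988  0.   ] z [-0.  0. -1.] F [0.5 0.4 0.2] gap 30.0 -> cm [0. 0. 0.]
300 -0.07 [379.6 237.8] [345.6 166. ]
300 -0.035 [380.1 233.7] [346.2 164.9]
300 -0.012 [380.4 230.9] [346.6 164.3]
300 0 [380.6 229.5] [346.8 163.9]
300 0.035 [381.1 225.3] [347.4 162.9]
300 0.07 [381.5 221. ] [348.  161.8]
310 -0.07 [383.9 239.9] [349.4 165.4]
310 -0.035 [384.4 235.6] [350.  164.3]
310 -0.012 [384.8 232.8] [350.4 163.6]
310 0 [385.  231.3] [350.7 163.2]
310 0.035 [385.5 226.9] [351.3 162.2]
310 0.07 [386.  222.5] [352.  161.1]
glass side [([254, 126, 17, 12, 112], [262.8, 130.4]), ([222, 142, 19, 17, 209], [231.4, 151.0])] top [([172, 177, 21, 22, 354], [182.1, 187.5])]
wrist green [([155, 44, 43, 42, 1376], [175.8, 65.0])] red [([271, 389, 9, 12, 66], [274.7, 394.5])]
```

View pics/d3.png

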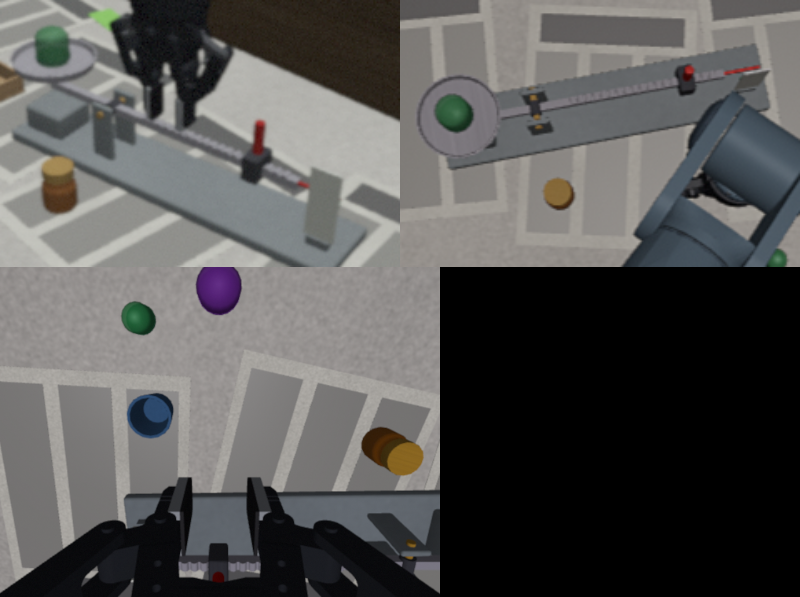

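The picture shows the glass upright and near the centre of the pan, at about (182,187) in the top view. The pointer is at row 230 in the side view; row 220 is the upper stop, which makes the tilt about -0.012 rad, inside the band. One notch inward would be about +0.023, so this notch is the best one. The robot is clear and the jar and cup have not moved.

```bash
python3 -c "
from h import *
print(job.hand_in())"
```

```text
the job is handed in; nothing more can be done
None
```

I handed the job in: the glass stands upright near the centre of the pan, and the poise is about at notch 14 with the beam measured at roughly -0.012 rad (band ±0.026); I read the tilt from the pointer's height because the green band faces away from the cameras, and the hand-in gave no verdict.

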